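Set the grain mill one step finer

TASK

Set the grain mill's rollers one step finer: pull the sprung gap knob on its side straight out until the index pin is clear of its hole, turn the knob one hole clockwise (as you face the knob), and let it spring back fully home in that next hole. Then let go of it, and leave the bottle, the jar and the bowl standing where they are.

Things in the scene. Friction and masses are not known exactly. Their poses are not given: they have to be found in the camera images.
- mill: Hand-cranked roller mill for grain, bright metal, fixed on rubber feet, 200 mm deep (x), 284 wide (y), 197 tall. Origin: under its centre, on the worktop; z up. The gap knob is on its +y side cheek (flat upright plate, outer face at y = 100 mm, x -65 to 65 mm, 162 mm tall, top rounded); its axis is horizontal, along y, at x = -20, z = 98 mm. The crank is on the -y cheek.
- hopper_edge (a point): Middle of the knob-side rim of the flared hopper on top of the mill, 195 mm above the worktop; the rim runs along the mill's x, 98 mm to either side. It overhangs the cheek by 42 mm and so hides the knob from straight above: the knob can be taken only by a tool that leans outwards, away from the cheek, best by 35 to 40 degrees.
- plate_centre (a point): Where the knob's axis meets the face of the index plate: a round steel plate, 80 mm across and 8 mm thick, fixed to the cheek behind the knob (face at the mill's y = 108 mm), with seven 9.5 mm holes 40 degrees apart on a circle of 30 mm radius.
- knob_grip (a point): Mid-point of the gap knob, on its axis: a ribbed black cylinder 44 mm in diameter, 29 mm long (14.5 mm to either side along y), its inner end 1.5 mm off the index plate when home. Moves and turns with the knob; its y axis points outwards along the knob's axis, the direction of the pull.
- index_pin (a point): Point on the index pin's axis level with the plate's face when home, 30 mm from the knob's axis. The pin (7 mm thick, round tip) sits under a flat red ear, 13 mm wide, 5 mm thick, on the knob's inner end, reaching 43 mm from the axis. At the start the ear points up, leaning 20 degrees towards the mill's +x; fingers can straddle it from above.
- next_hole (a point): Mouth of the hole for the pin, in the face of the index plate, 30 mm from the knob's axis: 40 degrees clockwise from the start hole as one faces the knob, that is 20 degrees from straight up towards the mill's -x.
- knob_turn (a joint): Turn of the knob, rad: about 0 at the start (pin in its first hole, about 0.04 of play either way), growing clockwise as one faces the knob (its top moves towards the mill's -x); the next hole is at 0.698 (40 degrees). Turns easily while the pin is out, and stays where it is left.
- knob_pull (a joint): How far the knob is pulled out, m: 0 home (pin 7 mm deep in the hole), at most 0.011. A spring pulls it home with 7 N, 12 N at full pull. The pin is clear of the plate from 0.007 on; let go between holes, its tip rests on the plate at about 0.006. The rounded tip finds the hole if let go within about 6 degrees of it.
- oil_bottle: Clear oil bottle with an orange cap, 76 mm across, 270 mm tall, standing loose; origin under its centre. Leave it alone.
- grain_jar: Clip-top glass jar of grain, 104 mm across, 138 mm tall, standing loose; origin under its centre. Leave it alone.
- steel_bowl: Empty steel bowl, 170 mm across, 60 mm tall, standing loose; origin under its centre. Leave it alone.

How it is judged (in metres and radians):
On the way, in this order (a step that is already met when the one before it is completed fails the run):
1. the knob is pulled out until the pin is clear of its first hole (value of joint knob_pull above 0.0065 m and value of joint knob_turn below 0.25 rad), for 0.1 s.
2. the knob is turned on clockwise with the pin out (value of joint knob_pull above 0.005 m and value of joint knob_turn above 0.4 rad), for 0.05 s.
At the end, for the whole second after the job is handed in: The knob stands at the next hole (turned 0.60 to 0.80 rad from the first), fully home (pulled out less than 1.5 mm) and at rest; bottle, jar and bowl are upright (within 0.15 rad) and within 20 mm of where they stood (value of joint knob_turn between 0.6 and 0.8 rad and value of joint knob_pull below 0.0015 m and velocity of joint knob_turn between -0.05 and 0.05 rad/s and distance of each of oil_bottle, grain_jar, steel_bowl from where it was at the start of the episode below 0.02 m and angle between each of oil_bottle, grain_jar, steel_bowl's own z axis and vertical below 0.15 rad); the robot touches nothing.
It fails at once if the bottle, the jar or the bowl is knocked over (angle between any of oil_bottle, grain_jar, steel_bowl's own z axis and vertical above 0.5 rad).
It also fails if it takes over 35 s, if anything falls off the work surface, if the arm or the gripper's body presses on something with over 40 N, if the wrist force passes 120 N, or if a joint passes its speed limit or range.

ROBOT

A 6-joint arm with a two-finger parallel gripper is mounted at the origin on the work surface. World frame = base frame: x ahead of the robot, y to its left, z up, the work surface at z = 0. Lengths are in m, angles in degrees, forces in N, time in s.
With the tool pointing down it reaches from about 0.35 to 0.875 m from the base axis. Payload 4.2 kg.
Tool frame: the origin (TCP) lies midway between the tips of the shut fingers; the grasp point (between the pads) lies 19 mm behind it; y points along the fingers, x is the direction in which the jaws open and shut, and the axes are right-handed (so a half turn about y gives the same grasp; the last joint's range is limited). The gripper opens to 87 mm and grips with 3 to 60 N. Pads are 19 mm wide; open, the fingers measure 117 mm over their backs; the gripper's body (75 mm by 190 mm) begins 51 mm behind the grasp point.
Start: joints at [-54.167, 22.042, 0.453, 0, -68.411, -14.817], TCP at [0.224, -0.583, 0.189] pointing down, gripper open.
Joint ranges: [-179.83, 179.83], [-69.29, 118.12], [-61.27, 80.66], [-181.25, 117.63], [-171.15, -9.14], [-177.46, 177.46]. Speed limits (degrees/s): [159.86, 159.86, 180, 180, 180, 180].

INTERFACE

Orientations are given as a 3x3 rotation matrix whose columns are the frame's x, y, z axes.
In Python, from station import * gives the robot as it stands.
- The arm moves only by the tool jog_arm, never from a script. Its argument "series" is a list of rows, each a list of 3 entries, a list of its own where there are three numbers: the shift along the tool's x, y, z in m, then the turn, a rotation vector about the tool's x, y, z in degrees, then the finger opening in m, from 0 to 0.087. A call has 1 to 10 rows; each row shifts and turns the commanded pose from where the row before left it, along the tool's axes as they then stand; what a row does not reach is not made up. A row lasts 1/8 s, in which the tool goes at most 62.5 mm and 10.7 degrees, less where a joint would pass 70% of its speed; a pose out of reach is approached as far as the arm can. A call is refused whole if a number of a shift passes 0.0625 or a number of a turn 10.7, either way. A call with a gripper value outside its range is refused whole. The fingers move at their own pace and stop on an object; the grip force is fixed at half the most. Time passes only in rows, so rows that do not move let the fingers close. It gives the time, the measured TCP pose, the force and the opening at its end, in the units of the state.
- sense(): the state, without advancing time (a new reading comes with each control period).
- capture(name): name is "side" or "top"; returns the picture (400x640x3 uint8, red, green, blue); there is no depth.
- camera_info(name): a dict with "fx", "fy", "cx", "cy" (pixels), "k1" (the pictures are not rectified: a ray, as slopes to the right and down, at radius r is drawn at 1 + k1 r^2 times it, then the intrinsics apply), "rvec" (rotation vector, rad) and "tvec" (3), from world to camera coordinates, as OpenCV has them. Camera axes: x right, y down, z forward; pixel columns grow to the right and rows downward; lengths in m; the calibration is good to about 2 mm. A picture is of the moment at which its call begins. camera_info takes no time and is no camera call.
- finish_job(): hands the job in, once; it reports no verdict.
The state is a dict: "time_s": time; "joints": joint angles; "joint_velocities": joint speeds; "effort": joint torques, N m; "tcp_pos": TCP position; "ee_rot": TCP orientation; "wrist_force": force on the tool from outside, world axes, zero at the start; "moment": the same for the moment, N m; "gripper_width": opening from 0.0 (shut) to 1.0 (fully open).
Only numpy, scipy, OpenCV 4.12 (cv2) and the standard library are available. Lean on these libraries where they do the work, as an engineer would, in place of code of your own. Each camera call takes 0.05 s, during which the arm holds its last target. There are 200 camera calls.

## Working session

There is one attempt and no reset: what is moved stays moved. The work goes in short steps, Python scripts to look and compute and a tool call to move; the robot and the scene stay as the last step left them, time stands still between calls to the robot, and variables do not carry over. Pictures are saved under pics/ and viewed, about 8 in all and at most 12, crops included, and the job is handed in when it is done.

Besides the shell and the picture viewer there is one more tool, called after "Emit:" in YAML: its name, and indented under it one key for each argument. jog_arm: Moves the arm, as the interface text tells. Its arguments: {"type":"object","properties":{"series":{"type":"array","items":{"type":"array"}}},"required":["series"]}

```bash
mkdir -p pics; python3 - <<'E'
from station import *
import cv2,numpy as np
for n in("side","top"):
    cv2.imwrite(f"pics/{n}0.png",capture(n)[:,:,::-1]); c=camera_info(n); print(n,c)
    R=cv2.Rodrigues(np.array(c["rvec"],float))[0];print("pos",-R.T@np.array(c["tvec"]).ravel(),"fwd",R[2])
s=sense();print(s["time_s"],s["tcp_pos"],s["ee_rot"],s["wrist_force"],s["gripper_width"])
E
```

```text
side {'fx': 388.04792959639803, 'fy': 388.04792959639803, 'cx': 325.5610094962689, 'cy': 197.428242698401, 'k1': -0.06053023074647207, 'rvec': array([ 0.23179326, -2.90930786,  1.01923926]), 'tvec': array([0.60794888, 0.13669338, 1.14547612])}
pos [0.50666505 0.69643565 0.97911713] fwd [ 0.09664399 -0.61641496 -0.78146819]
top {'fx': 499.1193819842764, 'fy': 499.1193819842764, 'cx': 324.4822685370661, 'cy': 201.59806192408746, 'k1': -0.11524813626963887, 'rvec': array([ 2.2062519 , -2.15349787,  0.104058  ]), 'tvec': array([-0.011623  ,  0.62344721,  1.28336776])}
pos [0.50839858 0.01192833 1.33313275] fwd [ 0.08784524 -0.00645593 -0.99611321]
0.1 [ 0.2239318  -0.58284277  0.18826612] [[-3.58449095e-01 -7.82892688e-04 -9.33548945e-01]
 [ 9.33547165e-01  1.82479003e-03 -3.58449942e-01]
 [ 1.98415865e-03 -9.99998029e-01  7.67729136e-05]] [0.26231201 0.81387915 0.13496704] 0.9996293847863027
```

View pics/side0.png

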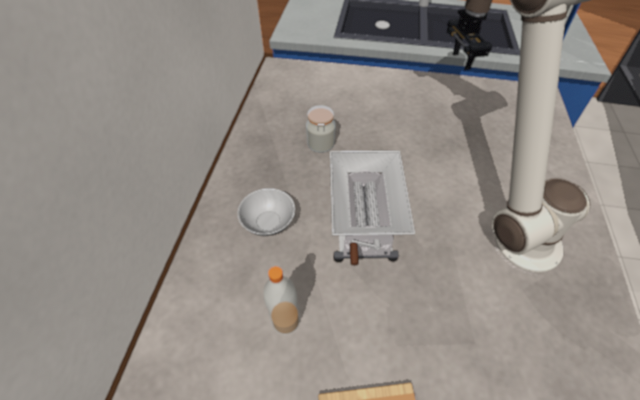

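View pics/top0.png

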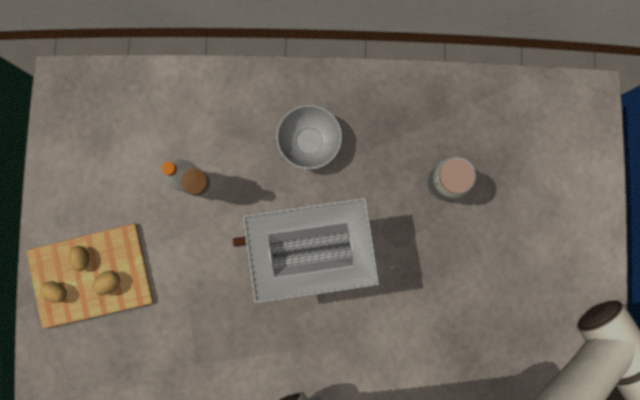

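Side view: the crank (354,254) is on the camera's side, so the knob cheek faces world -y and is hidden from both cameras. Top view: hopper rim corners at about (244,215), (366,199), (378,286) and (255,301), with the knob edge on the right, jar at (455,178), bowl at (309,137) and bottle at (180,172). I'll locate the mill from its rim in both views.

```bash
cat > h.py <<'E'
from station import *
import cv2,numpy as np
def cam(n):
    c=camera_info(n);K=np.array([[c["fx"],0,c["cx"]],[0,c["fy"],c["cy"]],[0,0,1]])
    return K,np.array([c["k1"],0,0,0,0.]),np.array(c["rvec"],float).ravel(),np.array(c["tvec"],float).ravel()
def onplane(n,px,z):
    K,D,r,t=cam(n);u=cv2.undistortPoints(np.array(px,float).reshape(-1,1,2),K,D)[:,0]
    R=cv2.Rodrigues(r)[0];C=-R.T@t;d=np.c_[u,np.ones(len(u))]@R
    return C+d*((z-C[2])/d[:,2])[:,None]
def proj(n,P):
    K,D,r,t=cam(n);return cv2.projectPoints(np.array(P,float).reshape(-1,3),r,t,K,D)[0][:,0]
E
python3 - <<'E'
from h import *
seed={"top":[(244,215),(366,199),(378,286),(255,301)],"side":[(413,233),(332,233),(330,152),(402,152)]}
for n in seed:
    im=cv2.imread(f"pics/{n}0.png");g=cv2.GaussianBlur(cv2.cvtColor(im,cv2.COLOR_BGR2GRAY),(0,0),.8).astype(np.float32)
    S=np.array(seed[n],float);c=S.mean(0);L=[]
    for i in range(4):   # outer edge: strongest inward brightening along the normal, line fit
        a,b=S[i],S[(i+1)%4];t=(b-a)/np.linalg.norm(b-a);m=np.array([t[1],-t[0]]);m*=np.sign((c-(a+b)/2)@m)
        pts=[]
        for f in np.linspace(.12,.88,40):
            k=np.arange(-6,6.01,.25);q=a+f*(b-a)+k[:,None]*m
            v=cv2.remap(g,q[:,0].astype(np.float32)[None],q[:,1].astype(np.float32)[None],1)[0]
            dv=np.gradient(v);j=np.argmax(dv)
            if dv[j]>1.5: pts.append(q[j])
        P=onplane(n,pts,.195)[:,:2].astype(np.float32)
        vx,vy,x0,y0=cv2.fitLine(P,cv2.DIST_HUBER,0,.001,.001).ravel()
        L.append(np.cross([x0,y0,1],[x0+vx,y0+vy,1]));print(n,i,len(pts),"yaw",np.degrees(np.arctan2(vy,vx)).round(2))
    C=np.array([(lambda h:h[:2]/h[2])(np.cross(L[i-1],L[i])) for i in range(4)])
    print(C.round(4),"sides",[np.linalg.norm(C[i]-C[(i+1)%4]).round(4) for i in range(4)],"centre",C.mean(0).round(4))
print(onplane("top",[(455,176)],.138),onplane("top",[(168,168)],.27),onplane("top",[(309,137)],.05))
E
```

```text
top 0 25 yaw -80.13
top 1 40 yaw 9.69
top 2 40 yaw -80.09
top 3 40 yaw 11.27
[[ 0.5745  0.1855]
 [ 0.6222 -0.0886]
 [ 0.4237 -0.1225]
 [ 0.3768  0.1461]] sides [np.float64(0.2782), np.float64(0.2014), np.float64(0.2726), np.float64(0.2016)] centre [0.4993 0.0301]
side 0 38 yaw 9.06
side 1 39 yaw -80.33
side 2 40 yaw 8.24
side 3 39 yaw -79.69
[[ 0.3707  0.1569]
 [ 0.5728  0.1891]
 [ 0.622  -0.0997]
 [ 0.4227 -0.1286]] sides [np.float64(0.2046), np.float64(0.293), np.float64(0.2014), np.float64(0.2902)] centre [0.497  0.0294]
[[ 0.68432315 -0.31278714  0.138     ]] [[0.66702858 0.34652546 0.27      ]] [[0.7901069  0.04813163 0.05      ]]
```

```bash
cat >> h.py <<'E'
from scipy.spatial.transform import Rotation as Ro
my=np.array([np.sin(np.radians(9.9)),-np.cos(np.radians(9.9)),0]);Z=np.array([0,0,1.]);mx=np.cross(my,Z)
O=np.array([.498,.0298,0])
def W(x,y,z): return O+x*mx+y*my+z*Z
def pose(y=.130,lean=40,roll=10,back=0,past=.012):
    """tool axis crosses knob axis at mill y; roll>0: body leans to mill +x"""
    l=np.radians(lean);d=-np.sin(l)*my-np.cos(l)*Z
    R=Ro.from_rotvec(my*np.radians(roll)).as_matrix()@np.c_[mx,d,np.cross(mx,d)]
    return W(-.02,y,.098)+R[:,1]*(past-back),R
def rows(T,n,start=None,grip=.087):
    s=sense();p,R=start or (np.array(s["tcp_pos"]),np.array(s["ee_rot"]))
    w=(Ro.from_matrix(R).inv()*Ro.from_matrix(T[1])).as_rotvec()/n
    dr=Ro.from_rotvec(w);v=(T[0]-p)/n;out=[]
    for i in range(n):
        out.append([(R.T@v).round(4).tolist(),np.degrees(w).round(2).tolist(),grip]);R=R@dr.as_matrix()
    return out
def show(T):
    s=sense();p=np.array(s["tcp_pos"]);R=np.array(s["ee_rot"])
    print("t",s["time_s"],"J",np.round(s["joints"],1),"w",s["gripper_width"]*.087)
    print("miss mm",(1e3*(R.T@(T[0]-p))).round(1),"deg",np.degrees((Ro.from_matrix(R).inv()*Ro.from_matrix(T[1])).as_rotvec()).round(1))
    F=np.array(s["wrist_force"]);print("F mill xyz",(F@mx).round(1),(F@my).round(1),F[2].round(1),"knobframe tcp",((p-O)@np.c_[mx,my,Z]*1e3).round(1))
E
python3 - <<'E'
from h import *
T=pose(back=.14);print(T[0]);
for r in rows(T,10):print(r)
E
```

```text
[ 0.53742544 -0.1788047   0.19456403]
[[0.0265, -0.0006, -0.0437], [-4.01, -7.88, -1.94], 0.087]
[[0.0202, 0.0034, -0.0469], [-4.01, -7.88, -1.94], 0.087]
[[0.0134, 0.0073, -0.0488], [-4.01, -7.88, -1.94], 0.087]
[[0.0063, 0.0111, -0.0495], [-4.01, -7.88, -1.94], 0.087]
[[-0.0009, 0.0146, -0.049], [-4.01, -7.88, -1.94], 0.087]
[[-0.0081, 0.0179, -0.0472], [-4.01, -7.88, -1.94], 0.087]
[[-0.015, 0.0207, -0.0443], [-4.01, -7.88, -1.94], 0.087]
[[-0.0216, 0.023, -0.0402], [-4.01, -7.88, -1.94], 0.087]
[[-0.0276, 0.0248, -0.0352], [-4.01, -7.88, -1.94], 0.087]
[[-0.0329, 0.0261, -0.0292], [-4.01, -7.88, -1.94], 0.087]
```

Emit:
jog_arm:
  series:
    - [[0.0265, -0.0006, -0.0437], [-4.0, -7.9, -1.9], 0.087]
    - [[0.0202, 0.0034, -0.0469], [-4.0, -7.9, -1.9], 0.087]
    - [[0.0134, 0.0073, -0.0488], [-4.0, -7.9, -1.9], 0.087]
    - [[0.0063, 0.011, -0.0495], [-4.0, -7.9, -1.9], 0.087]
    - [[-0.001, 0.0146, -0.049], [-4.0, -7.9, -1.9], 0.087]
    - [[-0.008, 0.018, -0.047], [-4.0, -7.9, -1.9], 0.087]
    - [[-0.015, 0.0207, -0.0443], [-4.0, -7.9, -1.9], 0.087]

```text
time_s: 0.98
tcp_pos: [0.4438, -0.2991, 0.1927]
ee_rot: [[-0.976, 0.13, -0.175], [0.217, 0.482, -0.849], [-0.026, -0.867, -0.498]]
wrist_force: [-0.2, -1.4, -0.8]
gripper_width: 1.001
```

```bash
python3 - <<'E'
from h import *
T=pose(back=.14);show(T)
for r in rows(T,5):print(r)
E
```

```text
t 0.975 J [-35.8  22.3   5.1 -27.9 -85.   29.2] w 0.08711555636876823
miss mm [ -65.4   68.6 -119.5] deg [-12.2 -23.2  -5.9]
F mill xyz 0.4 1.4 -0.8 knobframe tcp [110.  314.7 192.7]
[[-0.0131, 0.0137, -0.0239], [-2.44, -4.63, -1.18], 0.087]
[[-0.0152, 0.0144, -0.0222], [-2.44, -4.63, -1.18], 0.087]
[[-0.0172, 0.015, -0.0202], [-2.44, -4.63, -1.18], 0.087]
[[-0.0191, 0.0154, -0.0181], [-2.44, -4.63, -1.18], 0.087]
[[-0.0208, 0.0157, -0.0158], [-2.44, -4.63, -1.18], 0.087]
```

Tracking well and the joints have plenty of room.

Emit:
jog_arm:
  series:
    - [[-0.0131, 0.0137, -0.0239], [-2.4, -4.6, -1.2], 0.087]
    - [[-0.0152, 0.0144, -0.0222], [-2.4, -4.6, -1.2], 0.087]
    - [[-0.0172, 0.015, -0.0202], [-2.4, -4.6, -1.2], 0.087]
    - [[-0.0191, 0.0154, -0.0181], [-2.4, -4.6, -1.2], 0.087]
    - [[-0.0208, 0.0157, -0.0158], [-2.4, -4.6, -1.2], 0.087]
    - [[0, 0, 0], [0, 0, 0], 0.087]
    - [[0, 0, 0], [0, 0, 0], 0.087]

```text
time_s: 1.85
tcp_pos: [0.5369, -0.1809, 0.1936]
ee_rot: [[-0.972, 0.02, 0.234], [-0.164, 0.651, -0.741], [-0.167, -0.758, -0.63]]
wrist_force: [0.7, 0.8, 1.0]
gripper_width: 1.002
```

```bash
python3 - <<'E'
from h import *
T=pose(back=.14);show(T)
for n in("side","top"): cv2.imwrite(f"pics/{n}1.png",capture(n)[:,:,::-1])
a=cv2.imread("pics/side1.png")[100:300,250:520];b=cv2.imread("pics/top1.png")[140:340,230:500]
cv2.imwrite("pics/c1.png",cv2.resize(np.hstack([a,b]),None,fx=1.45,fy=1.45,interpolation=2))
for r in rows(pose(back=.06),4):print(r)
E
```

```text
t 1.85 J [-26.1  28.8  13.3 -36.5 -93.2  43.3] w 0.08718551235114995
miss mm [-1.   0.7 -2. ] deg [-0.3 -0.5  0.1]
F mill xyz -0.8 -0.6 1.0 knobframe tcp [ -2.1 214.3 193.6]
[[-0.0003, 0.0203, -0.0006], [-0.09, -0.11, 0.01], 0.087]
[[-0.0003, 0.0203, -0.0006], [-0.09, -0.11, 0.01], 0.087]
[[-0.0003, 0.0203, -0.0005], [-0.09, -0.11, 0.01], 0.087]
[[-0.0003, 0.0203, -0.0005], [-0.09, -0.11, 0.01], 0.087]
```

View pics/c1.png

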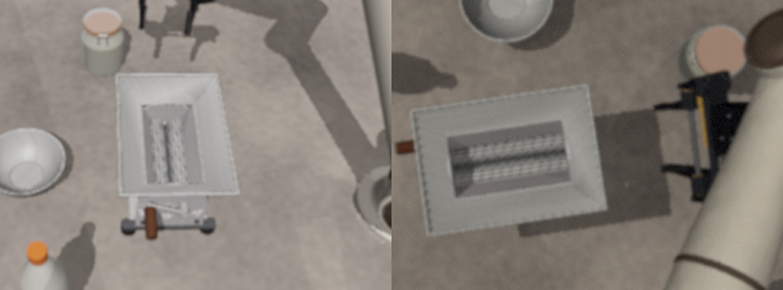

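The side view shows the fingers (top centre) clear of the mill. In the top view the gripper is just right of the rim (600,150), and its end overlaps the jar only by parallax, since the gripper is higher. Going in along the fingers.

Emit:
jog_arm:
  series:
    - [[-0.0003, 0.02, -0.0006], [0, 0, 0], 0.087]
    - [[-0.0003, 0.02, -0.0006], [0, 0, 0], 0.087]
    - [[-0.0003, 0.02, -0.0006], [0, 0, 0], 0.087]
    - [[0, 0.02, -0.0006], [0, -0.4, 0], 0.087]
    - [[0, 0.015, 0], [0, 0, 0], 0.087]
    - [[0, 0.015, 0], [0, 0, 0], 0.087]
    - [[0, 0, 0], [0, 0, 0], 0.087]
    - [[0, 0, 0], [0, 0, 0], 0.087]

```text
time_s: 2.95
tcp_pos: [0.5403, -0.1075, 0.1126]
ee_rot: [[-0.97, 0.022, 0.242], [-0.17, 0.651, -0.74], [-0.174, -0.759, -0.628]]
wrist_force: [0.5, 0.7, 0.2]
gripper_width: 0.999
```

```bash
python3 - <<'E'
from h import *
T=pose();show(T)
E
```

```text
t 2.95 J [-20.2  30.    3.2 -38.8 -80.8  46.3] w 0.08688511103345539
miss mm [ 0.6 31.4 -0.4] deg [-0.4  0.   0. ]
F mill xyz -0.7 -0.6 0.2 knobframe tcp [-18.  142.6 112.6]
```

Emit:
jog_arm:
  series:
    - [[0.0003, 0.008, 0], [0, 0, 0], 0.087]
    - [[0.0003, 0.008, 0], [0, 0, 0], 0.087]
    - [[0, 0.008, 0], [0, 0, 0], 0.087]
    - [[0, 0, 0], [0, 0, 0], 0.087]

```text
time_s: 3.45
tcp_pos: [0.5395, -0.0909, 0.0933]
ee_rot: [[-0.97, 0.02, 0.241], [-0.17, 0.652, -0.739], [-0.172, -0.758, -0.629]]
wrist_force: [-0.0, -1.0, -0.6]
gripper_width: 0.997
```

Emit:
jog_arm:
  series:
    - [[0, 0.004, 0], [0, 0, 0], 0.087]
    - [[0, 0.003, 0], [0, 0, 0], 0.087]
    - [[0, 0, 0], [0, 0, 0], 0.087]
    - [[0, 0, 0], [0, 0, 0], 0.087]

```text
time_s: 3.95
tcp_pos: [0.5401, -0.0871, 0.0887]
ee_rot: [[-0.97, 0.021, 0.242], [-0.17, 0.652, -0.739], [-0.173, -0.758, -0.628]]
wrist_force: [-0.7, -0.3, 0.8]
gripper_width: 1.003
```

No contact. Closing on the knob.

Emit:
jog_arm:
  series:
    - [[0, 0, 0], [0, 0, 0], 0.06]
    - [[0, 0, 0], [0, 0, 0], 0.05]
    - [[0, 0, 0], [0, 0, 0], 0.05]
    - [[0, 0, 0], [0, 0, 0], 0.05]
    - [[0, 0, 0], [0, 0, 0], 0.05]
    - [[0, 0, 0], [0, 0, 0], 0.05]

```text
time_s: 4.7
tcp_pos: [0.5401, -0.087, 0.0887]
ee_rot: [[-0.97, 0.021, 0.242], [-0.17, 0.652, -0.739], [-0.173, -0.758, -0.629]]
wrist_force: [-0.4, 0.5, 0.1]
gripper_width: 0.581
```

```bash
python3 - <<'E'
from h import *
show(pose())
E
```

```text
t 4.7 J [-18.5  30.8   0.8 -39.8 -77.5  47.2] w 0.050548765419155574
miss mm [-0.3 -0.2 -0.1] deg [-0.3  0.   0.1]
F mill xyz 0.3 -0.5 0.1 knobframe tcp [-21.4 122.2  88.7]
```

Emit:
jog_arm:
  series:
    - [[0, 0, 0], [0, 0, 0], 0.03]
    - [[0, 0, 0], [0, 0, 0], 0.03]
    - [[0, 0, 0], [0, 0, 0], 0.03]
    - [[0, 0, 0], [0, 0, 0], 0.03]
    - [[0, 0, 0], [0, 0, 0], 0.03]

```text
time_s: 5.32
tcp_pos: [0.5401, -0.087, 0.0887]
ee_rot: [[-0.97, 0.021, 0.242], [-0.17, 0.652, -0.739], [-0.173, -0.758, -0.629]]
wrist_force: [0.3, 0.1, 0.9]
gripper_width: 0.348
```

```bash
python3 - <<'E'
from h import *
show(pose())
E
```

```text
t 5.325 J [-18.5  30.8   0.8 -39.8 -77.5  47.2] w 0.030268046901752062
miss mm [-0.3 -0.2 -0.1] deg [-0.3  0.   0.1]
F mill xyz -0.3 -0.1 0.9 knobframe tcp [-21.4 122.3  88.7]
```

The fingers reached 30 mm without touching anything, so the knob isn't between them. Looking.

```bash
python3 - <<'E'
from h import *
for n in("side","top"): cv2.imwrite(f"pics/{n}2.png",capture(n)[:,:,::-1])
a=cv2.imread("pics/side2.png")[110:280,300:440];b=cv2.imread("pics/top2.png")[180:350,290:430]
cv2.imwrite("pics/c2.png",cv2.resize(np.hstack([a,b]),None,fx=2.8,fy=2.8,interpolation=2))
T=pose()[0];print(proj("top",[T,W(0,.142,.195),W(-.098,.142,.195),W(.098,.142,.195)]),proj("side",[W(0,.142,.195),W(-.098,.142,.195),W(.098,.142,.195),W(0,-.142,.195)]))
E
```

```text
[[360.16137634 233.58118892]
 [373.85118425 240.5524056 ]
 [367.19876784 198.21986524]
 [380.49077725 283.28513527]] [[363.85258649 150.38445832]
 [329.69761698 150.65393123]
 [397.83408269 150.16033064]
 [372.82957486 233.50322869]]
```

View pics/c2.png

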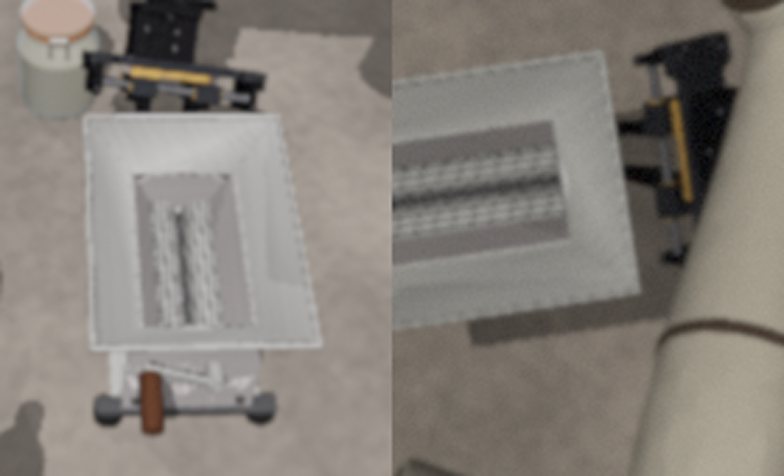

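```bash
python3 - <<'E'
from h import *
p=np.array([0.5369,-0.1809,0.1936]);x=np.array([-.972,-.164,-.167])
P=[p-x*.05,p+x*.05]
print(proj("side",P),"seen 348,118.6 / 381,122.8");print(proj("top",P),"seen 413.8,213.8 / 418.6,255.9")
# feet/handle: what heights/places
a=onplane("side",[(338,256),(393,256)],.0);print("feet? mill",((a-O)@np.c_[mx,my,Z]).round(3))
a=onplane("side",[(338,256),(393,256)],.02);print(((a-O)@np.c_[mx,my,Z]).round(3))
# triangulate brown handle
def br(n):
    i=cv2.cvtColor(cv2.imread(f"pics/{n}0.png"),cv2.COLOR_BGR2HSV);m=cv2.inRange(i,(0,90,30),(12,255,130))
    w={"side":(slice(235,275),slice(335,375)),"top":(slice(230,252),slice(225,246))}[n];k=np.zeros_like(m);k[w]=m[w]
    q=np.argwhere(k)[:,::-1];return q.mean(0),len(q),q.min(0),q.max(0)
print(br("side"),br("top"))
for z in(.0,.05,.1,.15):
    print(z,[((onplane(n,[br(n)[0]],z)[0]-O)@np.c_[mx,my,Z]*1e3).round() for n in("side","top")])
E
```

```text
[[344.88836862 131.64594423]
 [377.39525633 135.75069764]] seen 348,118.6 / 381,122.8
[[401.98163603 213.39688145]
 [407.34923238 256.17870088]] seen 413.8,213.8 / 418.6,255.9
feet? mill [[-0.077 -0.09   0.   ]
 [ 0.082 -0.093  0.   ]]
[[-0.078 -0.102  0.02 ]
 [ 0.078 -0.104  0.02 ]]
(array([353.82432432, 253.77027027]), 148, array([350, 243]), array([358, 264])) (array([238.775, 241.25 ]), 80, array([233, 237]), array([244, 245]))
0.0 [array([-31., -84.,   0.]), array([ -50., -194.,    0.])]
0.05 [array([ -36., -113.,   50.]), array([ -49., -186.,   50.])]
0.1 [array([ -40., -142.,  100.]), array([ -47., -178.,  100.])]
0.15 [array([ -45., -171.,  150.]), array([ -45., -170.,  150.])]
```

Emit:
jog_arm:
  series:
    - [[0, 0, 0], [0, 0, 0], 0.0]
    - [[0, 0, 0], [0, 0, 0], 0.0]
    - [[0, 0, 0], [0, 0, 0], 0.0]
    - [[0, 0, 0], [0, 0, 0], 0.0]
    - [[0, 0, 0], [0, 0, 0], 0.0]

```text
time_s: 6.05
tcp_pos: [0.5401, -0.0869, 0.0887]
ee_rot: [[-0.97, 0.021, 0.242], [-0.17, 0.652, -0.739], [-0.173, -0.758, -0.629]]
wrist_force: [0.0, 0.4, -1.0]
gripper_width: 0.006
```

```bash
python3 - <<'E'
from h import *
def tri(pt,ps):
    M=[];u=[]
    for n,q in(("top",pt),("side",ps)):
        K,D,r,t=cam(n);M.append(np.c_[cv2.Rodrigues(r)[0],t]);u.append(cv2.undistortPoints(np.array(q,float).reshape(1,1,2),K,D)[0,0])
    X=cv2.triangulatePoints(M[0],M[1],u[0],u[1])[:,0];return X[:3]/X[3]
p=np.array([0.5369,-0.1809,0.1936]);R=np.array([[-0.972,0.02,0.234],[-0.164,0.651,-0.741],[-0.167,-0.758,-0.63]])
for a,b in(((413.8,213.8),(348,118.6)),((418.6,255.9),(381,122.8))):
    X=tri(a,b);print(X,"tool frame mm",(R.T@(X-p)*1e3).round(1),"reproj",proj("top",X),proj("side",X))
a=cv2.imread("pics/side1.png")[95:145,325:405];b=cv2.imread("pics/top1.png")[195:275,390:450]
a=cv2.resize(a,None,fx=5,fy=5,interpolation=2);b=cv2.resize(b,None,fx=5,fy=5,interpolation=2)
c=np.zeros((400,700,3),np.uint8);c[:250,:400]=a;c[:,400:]=b;cv2.imwrite("pics/c3.png",cv2.convertScaleAbs(c,alpha=1.5))
E
```

```text
[ 0.58162735 -0.19368392  0.23513701] tool frame mm [-48.3 -38.9  -6.2] reproj [[413.80324882 214.40127789]] [[347.55076998 118.53629137]]
[ 0.48634533 -0.2080834   0.22069891] tool frame mm [ 49.1 -39.2  -8.8] reproj [[418.52774184 257.5522924 ]] [[379.76581641 122.63418366]]
```

View pics/c3.png

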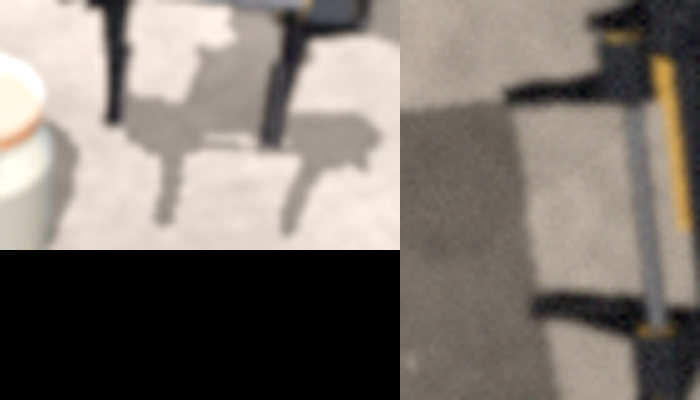

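The fingertips in view 1 sit about 37 mm behind the reported TCP along the fingers. I'll check the start pose to see whether this is a constant tool offset.

```bash
python3 - <<'E'
from h import *
p=np.array([0.22393,-0.58284,0.18827]);x=np.array([-.358,.9335,.002]);y=np.array([0,0,-1.])
for b in(0,.037): print(b,proj("side",[p-x*.05-y*b,p+x*.05-y*b]).round(1).tolist())
a=cv2.imread("pics/side0.png")[0:100,430:530]
cv2.imwrite("pics/c4.png",cv2.convertScaleAbs(cv2.resize(a,None,fx=5,fy=5,interpolation=2),alpha=1.4))
E
```

```text
0 [[452.8, 62.7], [464.4, 78.2]]
0.037 [[455.3, 53.7], [467.3, 69.1]]
```

View pics/c4.png

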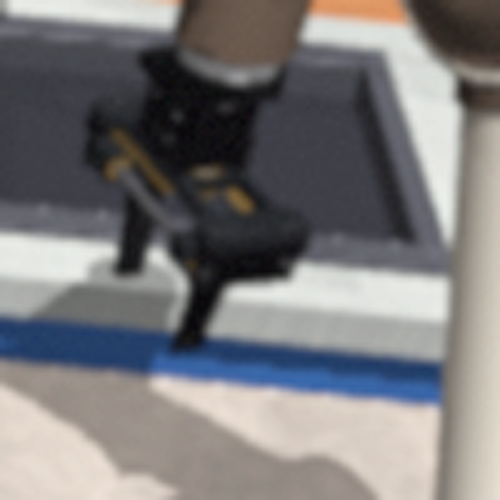

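The start pose agrees, with tips seen at (455,55) and (467,70) against a prediction of (455,54) and (467,69) for a 37 mm offset. So the reported TCP lies about 36 mm beyond the real tips. The fingers shut just outside the knob's end. Back off, open, re-measure the offset and plan again.

Emit:
jog_arm:
  series:
    - [[0, -0.02, 0], [0, 0, 0], 0.0]
    - [[0, -0.03, 0], [0, 0, 0], 0.03]
    - [[0, -0.02, 0], [0, 0, 0], 0.087]
    - [[0, 0, 0], [0, 0, 0], 0.087]
    - [[0, 0, 0], [0, 0, 0], 0.087]
    - [[0, 0, 0], [0, 0, 0], 0.087]
    - [[0, 0, 0], [0, 0, 0], 0.087]

```text
time_s: 6.92
tcp_pos: [0.5383, -0.1321, 0.1413]
ee_rot: [[-0.97, 0.02, 0.241], [-0.17, 0.652, -0.739], [-0.172, -0.758, -0.629]]
wrist_force: [-0.3, -0.2, -0.2]
gripper_width: 0.602
```

```bash
python3 - <<'E'
from h import *
def tri(pt,ps):
    M=[];u=[]
    for n,q in(("top",pt),("side",ps)):
        K,D,r,t=cam(n);M.append(np.c_[cv2.Rodrigues(r)[0],t]);u.append(cv2.undistortPoints(np.array(q,float).reshape(1,1,2),K,D)[0,0])
    X=cv2.triangulatePoints(M[0],M[1],u[0],u[1])[:,0];return X[:3]/X[3]
p=np.array([0.5369,-0.1809,0.1936]);R=np.array([[-0.972,0.02,0.234],[-0.164,0.651,-0.741],[-0.167,-0.758,-0.63]])
for a,b in(((411,214.4),(348,119.4)),((416,255.6),(379.4,124.2))):
    print("tool frame mm",(R.T@(tri(a,b)-p)*1e3).round(1))
show(pose(past=.047))
E
```

```text
tool frame mm [-48.7 -36.5 -13.1]
tool frame mm [ 46.1 -34.5 -11.4]
t 6.925 J [-22.2  29.2   6.3 -37.8 -85.1  45.3] w 0.0523378972377668
miss mm [-7.000e-01  1.041e+02 -1.000e-01] deg [-0.3 -0.   0.1]
F mill xyz 0.3 0.1 -0.2 knobframe tcp [-11.9 166.4 141.3]
```

Emit:
jog_arm:
  series:
    - [[0, 0, 0], [0, 0, 0], 0.087]
    - [[0, 0, 0], [0, 0, 0], 0.087]
    - [[0, 0, 0], [0, 0, 0], 0.087]
    - [[0, 0.02, 0], [0, 0, 0], 0.087]
    - [[0, 0.02, 0], [0, 0, 0], 0.087]
    - [[0, 0.015, 0], [0, 0, 0], 0.087]
    - [[0, 0.01, 0], [0, 0, 0], 0.087]
    - [[0, 0, 0], [0, 0, 0], 0.087]

```text
time_s: 7.92
tcp_pos: [0.5398, -0.0899, 0.0921]
ee_rot: [[-0.97, 0.02, 0.241], [-0.17, 0.652, -0.739], [-0.172, -0.758, -0.629]]
wrist_force: [-0.7, -1.1, -0.9]
gripper_width: 1.002
```

Emit:
jog_arm:
  series:
    - [[0, 0.008, 0], [0, 0, 0], 0.087]
    - [[0, 0.006, 0], [0, 0, 0], 0.087]
    - [[0, 0.006, 0], [0, 0, 0], 0.087]
    - [[0, 0, 0], [0, 0, 0], 0.087]

```text
time_s: 8.43
tcp_pos: [0.5401, -0.0768, 0.0769]
ee_rot: [[-0.97, 0.02, 0.241], [-0.17, 0.652, -0.739], [-0.172, -0.758, -0.629]]
wrist_force: [-0.1, -0.5, 0.3]
gripper_width: 0.998
```

Emit:
jog_arm:
  series:
    - [[0, 0.005, 0], [0, 0, 0], 0.087]
    - [[0, 0.005, 0], [0, 0, 0], 0.087]
    - [[0, 0.004, 0], [0, 0, 0], 0.087]
    - [[0, 0, 0], [0, 0, 0], 0.087]

```text
time_s: 8.93
tcp_pos: [0.5405, -0.0678, 0.0664]
ee_rot: [[-0.97, 0.02, 0.241], [-0.17, 0.652, -0.739], [-0.172, -0.758, -0.629]]
wrist_force: [-0.1, -0.4, 0.3]
gripper_width: 1.0
```

```bash
python3 - <<'E'
from h import *
show(pose(past=.047))
E
```

```text
t 8.925 J [-17.   31.8  -1.2 -40.8 -74.4  48.1] w 0.08698249239270887
miss mm [-0.5  5.4 -0.3] deg [-0.3 -0.   0.1]
F mill xyz 0.1 0.3 0.3 knobframe tcp [-25.1 103.4  66.4]
```

Emit:
jog_arm:
  series:
    - [[0, 0.003, 0], [0, 0, 0], 0.087]
    - [[0, 0.002, 0], [0, 0, 0], 0.06]
    - [[0, 0, 0], [0, 0, 0], 0.048]
    - [[0, 0, 0], [0, 0, 0], 0.048]
    - [[0, 0, 0], [0, 0, 0], 0.048]

```text
time_s: 9.55
tcp_pos: [0.5409, -0.0649, 0.063]
ee_rot: [[-0.97, 0.021, 0.242], [-0.17, 0.652, -0.739], [-0.173, -0.758, -0.629]]
wrist_force: [-0.4, 0.1, -0.3]
gripper_width: 0.633
```

Emit:
jog_arm:
  series:
    - [[0, 0, 0], [0, 0, 0], 0.044]
    - [[0, 0, 0], [0, 0, 0], 0.042]
    - [[0, 0, 0], [0, 0, 0], 0.042]

```text
time_s: 9.93
tcp_pos: [0.5399, -0.065, 0.0628]
ee_rot: [[-0.97, 0.019, 0.241], [-0.171, 0.652, -0.739], [-0.171, -0.758, -0.629]]
wrist_force: [-2.8, -1.3, -0.0]
gripper_width: 0.495
```

```bash
python3 - <<'E'
from h import *
show(pose(past=.047))
E
```

```text
t 9.925 J [-16.7  31.9  -1.5 -40.9 -74.   48.2] w 0.04303033065876207
miss mm [-1.2  0.8 -0.3] deg [-0.3 -0.   0.1]
F mill xyz 3.0 0.8 -0.0 knobframe tcp [-25.  100.6  62.8]
```

Width 43 mm: gripped on the knob, and off-centre by only about 1 mm. Firm the grip and pull straight out (mill +y, tool (0,-0.643,0.766)).

Emit:
jog_arm:
  series:
    - [[0.001, 0, 0], [0, 0, 0], 0.02]
    - [[0, 0, 0], [0, 0, 0], 0.02]
    - [[0, 0, 0], [0, 0, 0], 0.02]
    - [[0, -0.0013, 0.0015], [0, 0, 0], 0.02]
    - [[0, -0.0013, 0.0015], [0, 0, 0], 0.02]
    - [[0, 0, 0], [0, 0, 0], 0.02]

```text
time_s: 10.68
tcp_pos: [0.54, -0.0659, 0.0629]
ee_rot: [[-0.97, 0.019, 0.241], [-0.17, 0.656, -0.736], [-0.172, -0.755, -0.633]]
wrist_force: [0.5, 7.8, -1.9]
gripper_width: 0.497
```

```bash
python3 - <<'E'
from h import *
show(pose(past=.047))
E
```

```text
t 10.675 J [-17.   32.1  -1.3 -41.1 -74.3  48.4] w 0.04322224278460115
miss mm [-1.3  1.5 -0.9] deg [-0.  -0.   0.1]
F mill xyz -1.8 -7.6 -1.9 knobframe tcp [-24.9 101.5  62.9]
```

Emit:
jog_arm:
  series:
    - [[0, -0.0013, 0.0015], [0, 0, 0], 0.02]
    - [[0, -0.0013, 0.0015], [0, 0, 0], 0.02]
    - [[0, -0.0013, 0.0015], [0, 0, 0], 0.02]
    - [[0, 0, 0], [0, 0, 0], 0.02]
    - [[0, 0, 0], [0, 0, 0], 0.02]

```text
time_s: 11.3
tcp_pos: [0.5408, -0.0707, 0.0629]
ee_rot: [[-0.97, 0.019, 0.241], [-0.17, 0.657, -0.735], [-0.172, -0.754, -0.634]]
wrist_force: [-0.0, 10.3, -2.1]
gripper_width: 0.496
```

```bash
python3 - <<'E'
from h import *
show(pose(past=.047)); print("mill y/x/z in tool",[(np.array(sense()["ee_rot"]).T@v).round(3) for v in(my,mx,Z)])
E
```

```text
t 11.3 J [-17.4  32.4  -0.8 -41.  -74.7  48.6] w 0.04316786351916483
miss mm [-1.3  4.7 -4.6] deg [ 0.1 -0.1  0.1]
F mill xyz -1.8 -10.2 -2.1 knobframe tcp [-24.9 106.3  62.9]
mill y/x/z in tool [array([ 0.   , -0.644,  0.765]), array([ 0.985, -0.131, -0.111]), array([-0.172, -0.754, -0.634])]
```

Spring force 7.6 then 10.2 N over about 5.7 mm of travel, as it should be. Pulling about 4 mm more.

Emit:
jog_arm:
  series:
    - [[0, -0.0013, 0.0015], [0, 0, 0], 0.02]
    - [[0, -0.0012, 0.0015], [0, 0, 0], 0.02]
    - [[0, 0, 0], [0, 0, 0], 0.02]
    - [[0, 0, 0], [0, 0, 0], 0.02]

```text
time_s: 11.8
tcp_pos: [0.5413, -0.0738, 0.063]
ee_rot: [[-0.97, 0.018, 0.241], [-0.17, 0.658, -0.734], [-0.171, -0.753, -0.635]]
wrist_force: [0.6, 11.0, -1.3]
gripper_width: 0.494
```

```bash
python3 - <<'E'
from h import *
show(pose(past=.047))
# knob axis rotation rows: per-row turn -8 deg about mill y through knob axis (x=-19 or so), in tool frame
s=sense();R=np.array(s["ee_rot"]);p=np.array(s["tcp_pos"])
for ang in(-8,):
    Q=Ro.from_rotvec(my*np.radians(ang)).as_matrix()
    for xk in(-.020,-.018):
        c=W(xk,0,.098);c=c+my*((p-c)@my)
        print(xk,"shift",(R.T@(Q@(p-c)+c-p)).round(5),"turn",np.degrees(Ro.from_matrix(R.T@Q@R).as_rotvec()).round(2))
E
```

```text
t 11.8 J [-17.7  32.6  -0.5 -40.9 -75.   48.7] w 0.04295628216833198
miss mm [-1.3  6.8 -7. ] deg [ 0.2 -0.1  0.1]
F mill xyz -2.5 -10.7 -1.3 knobframe tcp [-24.8 109.5  63. ]
-0.02 shift [ 0.00491 -0.00039 -0.00033] turn [-0.    5.16 -6.11]
-0.018 shift [ 0.00497 -0.00019 -0.00016] turn [-0.    5.16 -6.11]
```

Emit:
jog_arm:
  series:
    - [[0.0049, -0.0003, -0.0002], [0, 5.16, -6.11], 0.02]
    - [[0.0049, -0.0003, -0.0002], [0, 5.16, -6.11], 0.02]
    - [[0, 0, 0], [0, 0, 0], 0.02]
    - [[0, 0, 0], [0, 0, 0], 0.02]

```text
time_s: 12.3
tcp_pos: [0.5315, -0.0754, 0.0626]
ee_rot: [[-0.979, -0.192, 0.064], [-0.172, 0.621, -0.765], [0.108, -0.76, -0.641]]
wrist_force: [-2.4, 11.1, -0.6]
gripper_width: 0.496
```

```bash
python3 - <<'E'
from h import *
show(pose(past=.047,roll=-6,y=.139)); print(sense()["moment"])
E
```

```text
t 12.3 J [-14.1  36.3   5.  -34.  -83.9  33.2] w 0.043122676769427826
miss mm [-1.4  0.6 -0.3] deg [ 0.2 -0.1  0.2]
F mill xyz 0.4 -11.4 -0.6 knobframe tcp [-14.9 109.4  62.6]
[ 0.97580331 -0.03235386 -0.36977576]
```

Emit:
jog_arm:
  series:
    - [[0.0049, -0.0003, -0.0002], [0, 5.16, -6.11], 0.02]
    - [[0.0049, -0.0003, -0.0002], [0, 5.16, -6.11], 0.02]
    - [[0.0049, -0.0003, -0.0002], [0, 5.16, -6.11], 0.02]
    - [[0, 0, 0], [0, 0, 0], 0.02]
    - [[0, 0, 0], [0, 0, 0], 0.02]

```text
time_s: 12.92
tcp_pos: [0.5177, -0.0783, 0.0673]
ee_rot: [[-0.851, -0.49, -0.188], [-0.149, 0.569, -0.809], [0.503, -0.661, -0.557]]
wrist_force: [-3.8, 10.9, -0.1]
gripper_width: 0.496
```

```bash
python3 - <<'E'
from h import *
show(pose(past=.047,roll=-30,y=.139)); s=sense();print(s["moment"],"my in tool",np.array(s["ee_rot"]).T@my)
E
```

```text
t 12.925 J [ -10.7   44.1   14.6  -28.5 -100.6   14.4] w 0.04313629661062214
miss mm [-1.2  0.6 -1. ] deg [ 0.1 -0.1  0.2]
F mill xyz 1.9 -11.4 -0.1 knobframe tcp [ -0.8 109.9  67.3]
[ 0.96178603 -0.22565513 -0.9587965 ] my in tool [ 3.84249018e-05 -6.44763938e-01  7.64381752e-01]
```

Turned exactly 40° with the pull held. Easing inward about 5 mm, below the 6 mm at which a pin on the plate would stop it, to feel the pin enter.

Emit:
jog_arm:
  series:
    - [[0, 0.0008, -0.001], [0, 0, 0], 0.02]
    - [[0, 0.0008, -0.001], [0, 0, 0], 0.02]
    - [[0, 0.0008, -0.001], [0, 0, 0], 0.02]
    - [[0, 0.0008, -0.001], [0, 0, 0], 0.02]
    - [[0, 0, 0], [0, 0, 0], 0.02]
    - [[0, 0, 0], [0, 0, 0], 0.02]

```text
time_s: 13.68
tcp_pos: [0.517, -0.0741, 0.0672]
ee_rot: [[-0.852, -0.488, -0.188], [-0.147, 0.568, -0.809], [0.502, -0.662, -0.556]]
wrist_force: [-2.6, 8.4, -0.9]
gripper_width: 0.495
```

```bash
python3 - <<'E'
from h import *
show(pose(past=.047,roll=-30,y=.139))
E
```

```text
t 13.675 J [ -10.3   43.9   14.1  -28.6 -100.2   14.2] w 0.043069464555146916
miss mm [-1.2 -2.2  2.3] deg [ 0.1 -0.2  0.1]
F mill xyz 1.1 -8.8 -0.9 knobframe tcp [ -0.9 105.7  67.2]
```

Emit:
jog_arm:
  series:
    - [[0, 0.0007, -0.0008], [0, 0, 0], 0.02]
    - [[0, 0.0007, -0.0008], [0, 0, 0], 0.02]
    - [[0, 0, 0], [0, 0, 0], 0.02]
    - [[0, 0, 0], [0, 0, 0], 0.02]

```text
time_s: 14.18
tcp_pos: [0.5167, -0.0723, 0.0672]
ee_rot: [[-0.852, -0.488, -0.188], [-0.147, 0.568, -0.81], [0.502, -0.662, -0.556]]
wrist_force: [-3.0, 8.4, -1.3]
gripper_width: 0.494
```

```bash
python3 - <<'E'
from h import *
show(pose(past=.047,roll=-30,y=.139))
E
```

```text
t 14.175 J [ -10.2   43.8   14.   -28.7 -100.1   14.1] w 0.043003135066559964
miss mm [-1.2 -3.4  3.7] deg [ 0.1 -0.2  0. ]
F mill xyz 1.5 -8.8 -1.3 knobframe tcp [ -0.9 103.8  67.2]
```

Still 8.8 N of spring pull at about 3 mm, well under the 6 mm rest height, so the pin is in the hole. Open and back off.

Emit:
jog_arm:
  series:
    - [[0, 0, 0], [0, 0, 0], 0.065]
    - [[0, 0, 0], [0, 0, 0], 0.07]
    - [[0, 0, 0], [0, 0, 0], 0.07]
    - [[0, 0, 0], [0, 0, 0], 0.07]
    - [[0, 0, 0], [0, 0, 0], 0.07]

```text
time_s: 14.8
tcp_pos: [0.5177, -0.0759, 0.0673]
ee_rot: [[-0.854, -0.486, -0.187], [-0.143, 0.564, -0.813], [0.5, -0.667, -0.552]]
wrist_force: [0.2, 1.1, 0.4]
gripper_width: 0.8
```

```bash
python3 - <<'E'
from h import *
show(pose(past=.047,roll=-30,y=.136))
E
```

```text
t 14.8 J [ -10.4   43.8   14.1  -28.4 -100.    14.1] w 0.06957615928315378
miss mm [-0.9  1.1 -1.3] deg [-0.2 -0.3 -0.2]
F mill xyz -0.4 -1.1 0.4 knobframe tcp [ -1.2 107.5  67.3]
```

Emit:
jog_arm:
  series:
    - [[0, -0.008, 0.003], [0, 0, 0], 0.07]
    - [[0, -0.015, 0.002], [0, 0, 0], 0.07]
    - [[0, -0.02, 0], [0, 0, 0], 0.07]
    - [[0, -0.025, 0], [0, 0, 0], 0.07]
    - [[0, -0.025, 0], [0, 0, 0], 0.07]
    - [[0, -0.025, 0], [0, -3, 3.5], 0.07]
    - [[0, -0.025, 0], [0, -5, 6], 0.07]
    - [[0, -0.02, 0], [0, -5, 6], 0.07]
    - [[0, 0, 0], [0, 0, 0], 0.07]

```text
time_s: 15.92
tcp_pos: [0.5918, -0.1753, 0.1788]
ee_rot: [[-0.973, -0.231, 0.023], [-0.162, 0.605, -0.779], [0.166, -0.762, -0.626]]
wrist_force: [0.1, -0.4, 1.3]
gripper_width: 0.805
```

```bash
python3 - <<'E'
from h import *
show(pose(past=.047,roll=-30,y=.136))
for n in("side","top"): cv2.imwrite(f"pics/{n}3.png",capture(n)[:,:,::-1])
a=cv2.imread("pics/side3.png")[60:360,200:480];b=cv2.imread("pics/top3.png")[60:360,140:520]
cv2.imwrite("pics/c5.png",cv2.resize(np.hstack([a,b]),None,fx=1.2,fy=1.2))
E
```

```text
t 15.925 J [ -19.4   39.5   28.8  -30.9 -105.6   24. ] w 0.0700781807866242
miss mm [ 36.7 163.5 -10.5] deg [ -0.4  12.8 -16. ]
F mill xyz 0.0 0.5 1.3 knobframe tcp [-57.2 218.1 178.8]
```

View pics/c5.png

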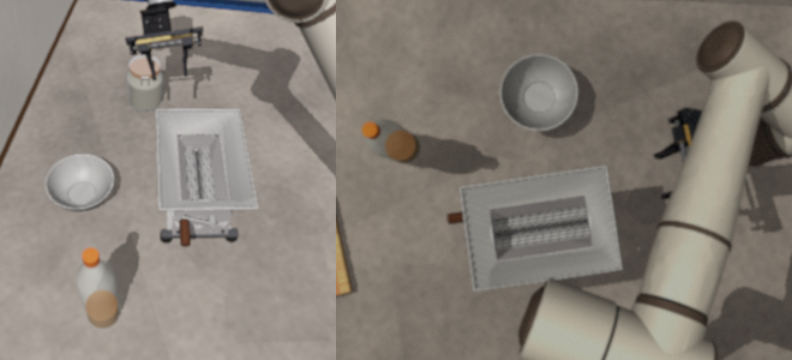

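The side view shows the jar (322,131), bowl (267,212) and bottle (276,300) standing as before, with the gripper above and clear of everything. Handing in after a numeric check.

```bash
python3 - <<'E'
from h import *
a,b=[cv2.imread(f"pics/side{i}.png").astype(int) for i in(0,3)]
for k,(x0,y0,x1,y1) in dict(jar=(306,125,336,152),bowl=(236,188,298,238),bottle=(262,264,302,334)).items():
    print(k,np.abs(a-b)[y0:y1,x0:x1].mean().round(2))
s=sense();print(s["wrist_force"],s["time_s"]);print(finish_job())
E
```

```text
jar 2.11
bowl 1.4
bottle 1.31
[-0.50438705 -0.22785703 -0.4632498 ] 16.025
the job is handed in; nothing more can be done
None
```

I pulled the gap knob out about 9 mm, turned it 40° clockwise and eased it back in. I then let go, backed the gripper clear and handed the job in at about 16 s.

**Pull and turn:** The spring force rose from about 7.6 to 11 N during the pull. The grip held at 43 mm throughout the turn.

**Pin in the next hole:** While easing back in, the spring still pulled at 8.8 N with the knob at about 3 mm. That is below the 6 mm where the pin would rest on the plate, so it had entered the hole. Neither camera could see the knob, so its final position is inferred from the force and travel readings. I didn't check it separately after letting go.

**Other objects and the gripper:** The bottle, jar and bowl look unchanged in the before and after pictures. At the end the gripper was clear of everything and the wrist force was about zero.

**What went wrong on the way:** My first attempt to grip the knob closed on nothing. The pictures showed the real fingertips about 36 mm short of the reported tool point. I corrected for that, and the second attempt gripped the knob.

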